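Close the steriliser and hold its run lever

ROBOT

A 6-joint arm with a two-finger parallel gripper is mounted at the origin on the work surface. World frame = base frame: x ahead of the robot, y to its left, z up, the work surface at z = 0. Lengths are in m, angles in rad, forces in N, time in s.
With the tool pointing down it reaches from about 0.375 to 0.9 m from the base axis. Payload 3.1 kg.
Tool frame: the origin (TCP) lies on the centre line of the jaws, within the pads' length; the fingertips stand 17 mm ahead of it and the grasp point (between the pads) lies 2 mm behind it; y points along the fingers, z is the direction in which the jaws open and shut, and the axes are right-handed (so a half turn about y gives the same grasp; the last joint's range is limited). The gripper opens to 85 mm and grips with 20 to 120 N. Pads are 22 mm wide; open, the fingers measure 114 mm over their backs; the gripper's body (76 mm by 85 mm) begins 54 mm behind the grasp point. The pads swing forward as they close: fully open they stand 13 mm farther back than shut.
Start: joints at [0.975, 0.527, 1.433, -0, 1.181, -0.178], TCP at [0.254, 0.571, 0.248] pointing down, gripper open.
Joint ranges: [-3.08, 3.08], [-0.75, 2.2], [0.22, 2.44], [-1.43, 4.57], [0, 2.65], [-2.85, 2.85]. Speed limits (rad/s): [2.79, 2.79, 3.14, 3.14, 3.14, 3.14].

INTERFACE

Orientations are given as a unit quaternion [x, y, z, w].
In Python, from station import manip gives the robot as it stands.
- The arm moves only by the shell command python3 -m handwheel 'ROWS' [FORCE]. ROWS is JSON, one flat list of numbers, 7 for each row, row after row: the shift along the tool's x, y, z in cm, then the turn, a rotation vector about the tool's x, y, z in rad, then the finger opening in cm, from 0 to 8.54. A call has 1 to 10 rows; each row is the pose to reach, as a shift and turn from the pose commanded when the call began, along the tool's axes at that moment; what a row does not reach only later rows make up. A row lasts 1/12 s, in which the tool goes at most 41.7 mm and 7.16 degrees, less where a joint would pass 70% of its speed; a pose out of reach is approached as far as the arm can. A call with a gripper value outside its range is refused whole. The fingers move at their own pace and stop on an object; FORCE is the grip in N (left out, the last holds). Time passes only in rows, so rows that repeat a pose let the fingers close. It gives the time, the measured TCP pose, the force and the opening at its end, in the units of the state.
- manip.sense(): the state, without advancing time (a new reading comes with each control period).
- manip.snapshot(name): name is "side" or "top" or "wrist"; returns a dict with "frame" (480x640x3 uint8, red, green, blue), "depth" (480x640 float32, m along the optical axis (not along the pixel's ray), 0 where there is no reading), "camera_matrix" (3x3 intrinsics, pixels), "rvec" (rotation vector, rad) and "tvec" (3), from world to camera coordinates, as OpenCV has them. Camera axes: x right, y down, z forward; pixel columns grow to the right and rows downward; lengths in m; the calibration is good to about 2 mm. A picture is of the moment at which its call begins.
- manip.sign_off(): hands the job in, once; it reports no verdict.
The state is a dict: "t": time; "q": joint angles; "qd": joint speeds; "tau": joint torques, N m; "tcp_pos": TCP position; "tool_rot": TCP orientation; "force": force on the tool from outside, world axes, zero at the start; "ft_torque": the same for the moment, N m; "finger_gap": opening from 0.0 (shut) to 1.0 (fully open).
Only numpy, scipy, OpenCV 4.12 (cv2) and the standard library are available. Lean on these libraries where they do the work, as an engineer would, in place of code of your own. Each camera call takes 0.05 s, during which the arm holds its last target.

TASK

Gently lower the open lid of the steriliser box until it is fully shut, and only then press down the spring-loaded lever of the hand switch with your fingertips to half of its travel, its run position, never down to its bottom stop (that trips it). Keep it at half travel for at least two seconds and finish while still holding it there, with the lid shut; leave the bottles, jar, cup and film roll where they are.

Things in the scene. Friction and masses are not known exactly. Their poses are not given: they have to be found in the camera images.
- steriliser: White open-topped box, 200 (x) x 180 (y) x 100 (z) mm, fixed, steel tattoo grips lying inside. Origin: centre of its underside; its x axis points from its vented front, which faces roughly to the robot, to the hinge side; y left; z up. The lid's hinge line is parallel to y, at x = +100, z = +100.5 mm.
- lid (a joint): Lid angle, rad: 0 = fully shut (flat on the rim), growing as it opens upward, at most 1.5; starts between 0.75 and 1.15. The hinge is stiff (0.45 N m of friction): the lid stays where it is left and does not fall by itself. The lid is an aluminium plate 200 x 180 x 10 mm, about 0.3 kg, its underside on the hinge line.
- lid_tab (a point): Centre of the outer (upper when shut) face of the black finger tab, 60 mm wide, 10 mm thick, standing 25 mm out from the middle of the lid's free edge. On the lid, 213 mm from the hinge line and 10 mm above its underside; tab's tip 225 mm from the hinge line. Shut: 110.5 mm above the table, at x = -113 mm of the box. Pushing the tab down along its arc with the fingertips shuts the lid.
- run_switch: The hand switch: low grey block 160 (x) x 70 (y) x 28 (z) mm, fixed, left or right of the steriliser, with a sprung steel lever. Origin: centre of its underside; x points from the pad end, which faces roughly to the robot, to the pivot end; z up. Pivot line parallel to y at x = +60, z = +50 mm, between cheeks 66 mm high. A small post beside the lever has two ribs marking the run position.
- lever (a joint): Lever angle, rad: 0 = released (rising from the pivot towards the pad at 0.40 above level), growing as the pad is pressed down, 0.44 = bottom stop. Half travel, the run position, is 0.22 (0.15 to 0.29 will do); beyond 0.40 it trips. It springs up when let go. Force down on the pad: about 3 N to start, 7.5 N at half travel, 12 N at the bottom.
- lever_pad (a point): Centre of the top face of the lever's black pad, 45 mm along the lever x 48 mm wide; 125 mm along the lever from the pivot line and 12 mm above the lever's centre line, which passes through the pivot. Height over the table: 110 mm released, 84 mm at half travel (92 to 76 will do), 57 mm at the bottom stop. Free from above.
- ink0: Black ink bottle, 28 mm wide, 78 mm high, standing in the steel caddy (110 x 100 x 35 mm tray, fixed). Bystander, to be left alone. Origin: centre of its underside; z up.
- ink1: Second such ink bottle in the caddy. Bystander, to be left alone. Origin: centre of its underside; z up.
- ink2: Third such ink bottle in the caddy. Bystander, to be left alone. Origin: centre of its underside; z up.
- jar: Amber glass jar, 60 mm wide, 45 mm high, on the table at the robot's side. Bystander, to be left alone. Origin: centre of its underside; z up.
- cup: Steel cup, 60 mm wide, 50 mm high, on the table at the robot's side. Bystander, to be left alone. Origin: centre of its underside; z up.
- soap: Amber soap bottle, 70 mm wide, 170 mm high, at the left side. Bystander, to be left alone. Origin: centre of its underside; z up.
- rinse: White rinse bottle, 64 mm wide, 160 mm high, at the right side. Bystander, to be left alone. Origin: centre of its underside; z up.
- film: Upright cardboard-brown film roll, 52 mm wide, 280 mm high, at the left side. Bystander, to be left alone. Origin: centre of its underside; z up.
Not all that is in view belongs to the job. Leave any orange or red look-alike of the run_switch alone.

How it is judged:
By the outcome, as a careful person would: the job done as asked, in the order asked, and still so for the second after the job is handed in, while the arm keeps its last pose, push and grip.
It also fails if it takes over 48 s, if anything falls off the work surface, if the arm or the gripper's body presses on something with over 40 N, if the wrist force passes 120 N, or if a joint passes its speed limit or range.

## Working session

There is one attempt and no reset: what is moved stays moved. The work goes in short steps, Python scripts to look and compute and a shell command to move; the robot and the scene stay as the last step left them, time stands still between calls to the robot, and variables do not carry over. Pictures are saved under pics/ and viewed, and the job is handed in when it is done.

```bash
mkdir -p pics; ls; cat > h.py <<'E'
import numpy as np,cv2
from station import manip
def snap(n,f):
    s=manip.snapshot(n); cv2.imwrite('pics/'+f,s['frame'][:,:,::-1]); np.savez('pics/'+f[:-4]+'.npz',**s); return s
def world(s,pts=None):
    K=s['camera_matrix'];R=cv2.Rodrigues(np.array(s['rvec'],float))[0];t=np.array(s['tvec'],float).ravel()
    v,u=np.mgrid[0:480,0:640];d=s['depth']
    c=np.stack([(u-K[0,2])/K[0,0]*d,(v-K[1,2])/K[1,1]*d,d],-1)
    return (c-t)@R
E
python3 - <<'E'
from h import *
for n in ('side','top','wrist'): snap(n,n+'0.png')
s=manip.sense(); print(s)
E
```

```text
pics
{'t': 0.15, 'q': array([ 9.74488788e-01,  5.28277261e-01,  1.43358414e+00,  7.60278343e-06,
        1.18139911e+00, -1.78512105e-01]), 'qd': array([ 8.55655039e-04, -3.37601192e-03, -3.85876420e-03, -1.01906662e-03,
       -7.33636657e-05,  2.70087787e-03]), 'tau': array([ 1.11667523e-03, -4.42744231e+01, -1.78275955e+01, -1.76907420e-04,
        5.71265467e-03, -1.55919864e-06]), 'tcp_pos': array([0.25328049, 0.5708246 , 0.24755084]), 'tool_rot': array([ 0.69227894, -0.14686704,  0.14641688, -0.69118886]), 'force': array([-0.34887852,  0.29285776,  0.0414623 ]), 'ft_torque': array([-0.00428624, -0.06551723,  0.01315526]), 'finger_gap': 1.0029580178495043}
```

View pics/side0.png

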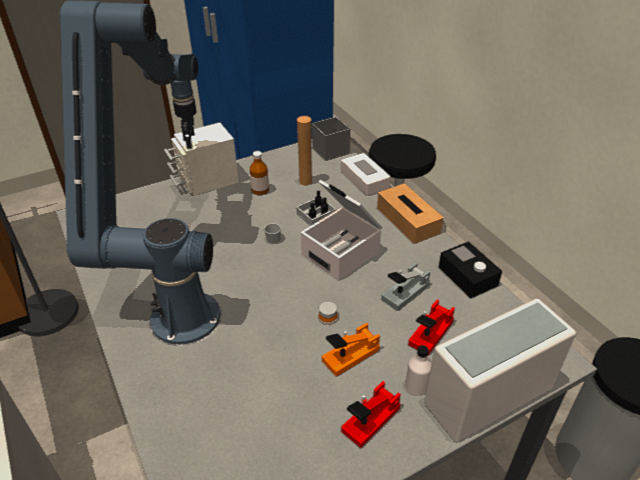

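View pics/top0.png

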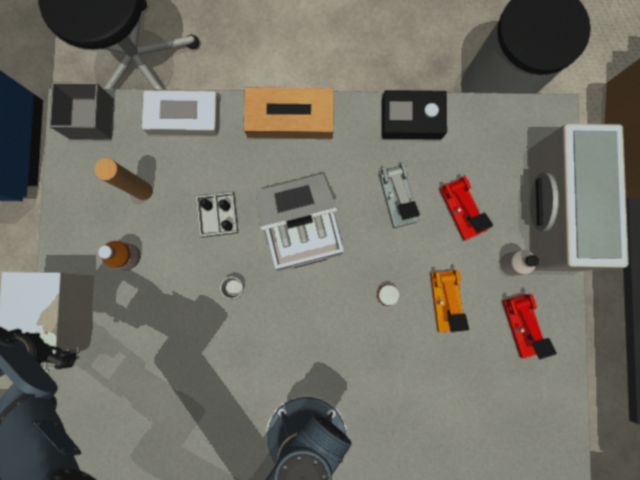

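```bash
python3 - <<'E'
from scipy.spatial.transform import Rotation as R
print(R.from_quat([0.69227894, -0.14686704,  0.14641688, -0.69118886]).as_matrix().round(3))
E
```

```text
[[ 0.914 -0.001  0.406]
 [-0.406 -0.001  0.914]
 [-0.    -1.    -0.002]]
```

The side view shows the box at about (340,240) with its lid open, and the grey switch at about (405,287). In the top view the box is at (303,235) and the grey switch's pad at (407,211). The red and orange ones are decoys.

```bash
python3 - <<'E'
from h import *
im=cv2.imread('pics/top0.png')
a=cv2.resize(im[150:290,180:440],None,fx=3,fy=3,interpolation=cv2.INTER_CUBIC);cv2.imwrite('pics/topc.png',a)
im=cv2.imread('pics/side0.png')
a=cv2.resize(im[160:330,270:450],None,fx=3.5,fy=3.5,interpolation=cv2.INTER_CUBIC)[:600];cv2.imwrite('pics/sidec.png',a)
s=np.load('pics/top0.npz');W=world(s)
for v in range(165,275,6):
  print(v,[(u,)+tuple((W[v,u]*1000).round().astype(int)) for u in (264,282,300,318,334)])
print()
for v in range(160,230,4):
  print(v,[(u,)+tuple((W[v,u]*1000).round().astype(int)) for u in (385,392,398,402,407,412)])
E
```

```text
165 [(264, np.int64(732), np.int64(129), np.int64(2)), (282, np.int64(733), np.int64(79), np.int64(2)), (300, np.int64(735), np.int64(29), np.int64(-2)), (318, np.int64(735), np.int64(-21), np.int64(-1)), (334, np.int64(735), np.int64(-66), np.int64(1))]
171 [(264, np.int64(717), np.int64(129), np.int64(-5)), (282, np.int64(717), np.int64(79), np.int64(-3)), (300, np.int64(718), np.int64(29), np.int64(-2)), (318, np.int64(718), np.int64(-22), np.int64(0)), (334, np.int64(719), np.int64(-66), np.int64(-2))]
177 [(264, np.int64(699), np.int64(128), np.int64(0)), (282, np.int64(700), np.int64(78), np.int64(-1)), (300, np.int64(701), np.int64(28), np.int64(-2)), (318, np.int64(677), np.int64(-22), np.int64(115)), (334, np.int64(701), np.int64(-66), np.int64(2))]
183 [(264, np.int64(683), np.int64(128), np.int64(-3)), (282, np.int64(682), np.int64(78), np.int64(2)), (300, np.int64(657), np.int64(23), np.int64(130)), (318, np.int64(655), np.int64(-23), np.int64(148)), (334, np.int64(684), np.int64(-66), np.int64(2))]
189 [(264, np.int64(644), np.int64(116), np.int64(115)), (282, np.int64(6
[... 8813 characters left out ...]
np.int64(33)), (412, np.int64(581), np.int64(-278), np.int64(26))]
224 [(385, np.int64(572), np.int64(-208), np.int64(-1)), (392, np.int64(570), np.int64(-225), np.int64(19)), (398, np.int64(569), np.int64(-240), np.int64(29)), (402, np.int64(570), np.int64(-251), np.int64(24)), (407, np.int64(571), np.int64(-266), np.int64(17)), (412, np.int64(573), np.int64(-283), np.int64(-3))]
228 [(385, np.int64(561), np.int64(-208), np.int64(-2)), (392, np.int64(561), np.int64(-228), np.int64(-2)), (398, np.int64(562), np.int64(-244), np.int64(-4)), (402, np.int64(562), np.int64(-255), np.int64(-2)), (407, np.int64(563), np.int64(-270), np.int64(-8)), (412, np.int64(563), np.int64(-283), np.int64(-7))]
```

View pics/topc.png

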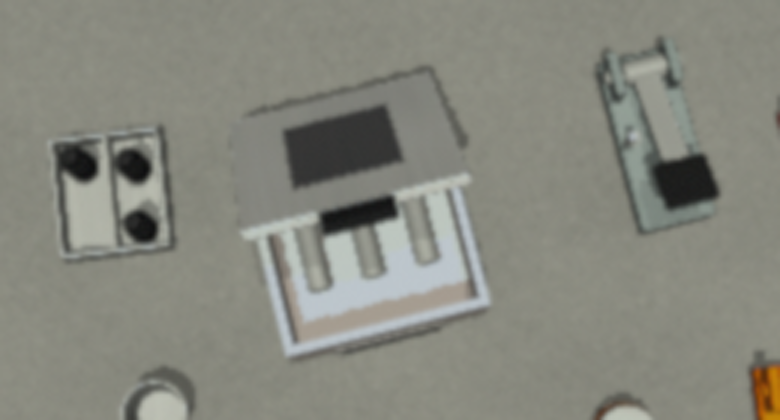

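View pics/sidec.png

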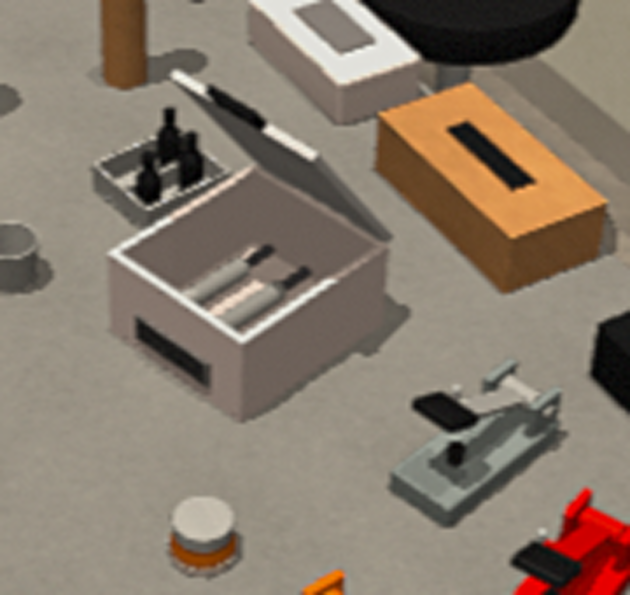

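```bash
python3 - <<'E'
from h import *
s=np.load('pics/top0.npz');W=world(s)
# lid plane
P=W[170:232,255:345].reshape(-1,3); 
P=P[(P[:,2]>112)|(P[:,2]>.112)];P=P[P[:,2]<.35]
rng=np.random.default_rng(0);best=None
for _ in range(500):
    a,b,c=P[rng.choice(len(P),3,0)];n=np.cross(b-a,c-a);n/=np.linalg.norm(n)+1e-12
    m=abs((P-a)@n)<.004
    if best is None or m.sum()>best.sum():best=m
Q=P[best];c=Q.mean(0);n=np.linalg.svd(Q-c)[2][2];n*=np.sign(n[2])
print('n',n,len(Q),len(P),'c',c)
yaw=np.arctan2(-n[1],-n[0]) if n[0]<0 else np.arctan2(n[1],n[0])
print('yaw',yaw,'angle from normal',np.arccos(n[2]))
ex=np.array([np.cos(yaw),np.sin(yaw)]);ey=np.array([-ex[1],ex[0]])
u=Q[:,:2]@ey; print('y range',np.percentile(u,[0,.5,1,50,99,99.5,100]))
# rim points
R=W[215:275,255:350].reshape(-1,3);R=R[(R[:,2]>.09)&(R[:,2]<.108)]
a=R[:,:2]@ex;b=R[:,:2]@ey;print('rim x',np.percentile(a,[0,1,5,50,99]),'y',np.percentile(b,[0,1,5,50,95,99,100]),len(R))
x=Q[:,:2]@ex; th=np.arccos(n[2])
# outer face line: hinge height: outer face offset 10mm
print('lid x range',np.percentile(x,[0,.5,99.5,100]),'z',np.percentile(Q[:,2],[0,.5,99.5,100]))
# hinge x : point on underside plane with z=.1005
p=c-n*.010; t=(.1005-p[2])/(-np.sin(th)) # direction towards hinge: (cos? )
cx=p[:2]@ex + (p[2]-.1005)/np.tan(th); print('hinge x along ex',cx)
# switch: use base top and pad
m=W[160:230,375:420].reshape(-1,3)
B=m[(m[:,2]>.012)]
h=cv2.minAreaRect((B[:,:2]*1000).astype(np.float32));print('switch rect',h)
T=m[m[:,2]>.098];print('pad',T.mean(0),len(T), cv2.minAreaRect((T[:,:2]*1000).astype(np.float32)))
L=W[215:275,255:350].reshape(-1,3)
E
```

```text
n [0.777095   0.21175735 0.59269063] 2849 3008 c [0.59640776 0.03392676 0.20386358]
yaw 0.26603925660283906 angle from normal 0.9364009607427393
y range [-0.2139737  -0.21270048 -0.21174012 -0.12407869 -0.03653609 -0.03515827
 -0.03404073]
rim x [0.44701443 0.44724998 0.44767288 0.45657022 0.54847545] y [-0.21390587 -0.21378226 -0.21227775 -0.11801985 -0.03558423 -0.03419971
 -0.03403371] 475
lid x range [0.51636534 0.51996911 0.65033729 0.6526999 ] z [0.1120286  0.11355494 0.28858173 0.29094083]
hinge x along ex 0.6479920312936023
switch rect ((532.377685546875, -185.34580993652344), (151.0370635986328, 406.8542175292969), 64.13432312011719)
pad [ 0.58375984 -0.24314857  0.17776064] 311 ((507.273193359375, -143.76266479492188), (53.68593978881836, 335.5940856933594), 38.26738357543945)
```

```bash
python3 - <<'E'
from h import *
s=np.load('pics/top0.npz');W=world(s)
m=W[158:232,374:424]; fr=s['frame'][158:232,374:424].astype(int)
z=m[...,2]
ok=(z>.012)&(z<.13)&(m[...,1]<-.18)
k=cv2.connectedComponentsWithStats(ok.astype(np.uint8));i=1+np.argmax(k[2][1:,4]);ok=k[1]==i
B=m[ok]; B2=B[B[:,2]<.04]
for X in (B2,):
  print('base',cv2.minAreaRect((X[:,:2]*1000).astype(np.float32)),len(X))
dark=(fr.sum(2)<120)&ok&(z>.09)
T=m[dark];print('pad',T.mean(0),T.min(0),T.max(0),len(T),cv2.minAreaRect((T[:,:2]*1000).astype(np.float32)))
c=m[ok&(z>.055)&(z<.07)];c=c[c[:,0]>.67];print(c.mean(0),c.min(0),c.max(0))
E
```

```text
base ((646.1181030273438, -240.65574645996094), (160.65492248535156, 72.26044464111328), 15.818924903869629) 745
pad [ 0.59516978 -0.25345358  0.10983402] [ 0.57361352 -0.27735727  0.09435028] [ 0.61724091 -0.23102544  0.12390372] 223 ((595.207275390625, -253.98684692382812), (36.30127716064453, 44.307960510253906), 14.556853294372559)
[ 0.69746466 -0.22646409  0.06218273] [ 0.67035086 -0.25890341  0.05506023] [ 0.72830999 -0.1920592   0.06996646]
```

```bash
python3 -m handwheel '[0,-4,0,0,-0.1,0,0, 2,-8,-1,0,-0.2,0,0, 5,-12,-3,0,-0.3,0,0, 8,-13,-6,0,-0.4,0,0, 11,-13,-8,0,-0.5,0,0, 14,-13,-10,0,-0.6,0,0, 17,-13,-12,0,-0.684,0,0, 20,-13,-14,0,-0.684,0,0, 23,-13,-16.5,0,-0.684,0,0, 26,-13,-19,0,-0.684,0,0]' 20
```

```text
t: 0.98
tcp_pos: [0.4145, 0.2904, 0.3782]
tool_rot: [0.701, 0.094, -0.094, -0.701]
force: [-0.1, -0.2, 0.9]
finger_gap: 0.002
```

```bash
python3 -m handwheel '[0.8,0,-3.5,0,0,0,0, 1.8,0,-7.3,0,0,0,0, 2.8,0,-11,0,0,0,0, 3.8,0,-15,0,0,0,0, 4.8,0,-19,0,0,0,0, 5.8,0,-22.5,0,0,0,0, 6.8,0,-26,0,0,0,0, 7.9,0,-28.5,0,0,0,0, 7.9,2,-29.5,0,0,0,0, 7.9,4,-29.5,0,0,0,0]'
python3 - <<'E'
from h import *
for n in ('side','top','wrist'): snap(n,n+'1.png')
s=manip.sense();p=s['tcp_pos'];print(p,s['force'],s['q'].round(2),p[:2]@[.9648,.263],p[:2]@[-.263,.9648])
E
```

```text
t: 1.82
tcp_pos: [0.5701, 0.0251, 0.3385]
tool_rot: [0.702, 0.094, -0.091, -0.7]
force: [-1.1, 1.1, 0.7]
finger_gap: -0.002
[0.5667133  0.02814008 0.33654269] [ 0.02774933  0.17957551 -0.37823186] [-0.15  0.36  1.46  0.    1.32 -1.98] 0.554165832958105 -0.12189605021931514
```

View pics/side1.png

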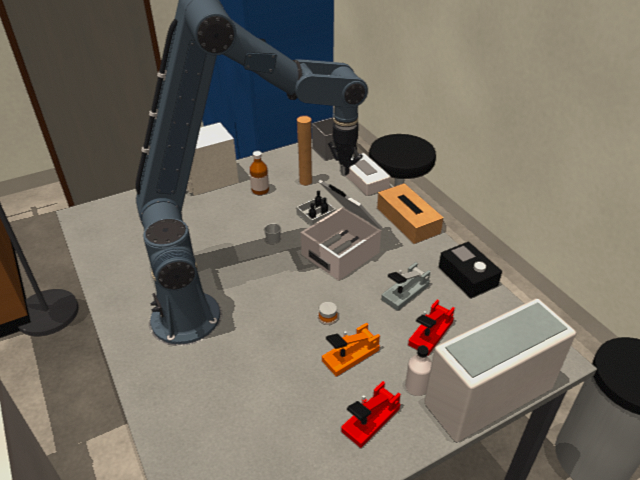

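View pics/wrist1.png

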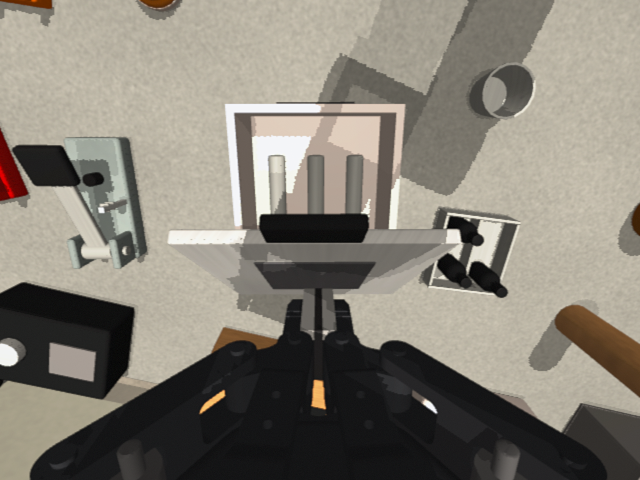

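The wrist view shows the fingertips at (318,315) centred on the tab at (314,228), clear on its outer side. Next I work out the arc.

```bash
python3 - <<'E'
from h import *
p=manip.sense()['tcp_pos'];x0=p[:2]@[.9648,.263];z0=p[2]
for th in [.96,.936,.9,.86,.82,.78,.74,.7,.66,.62,.58,.54,.5,.46,.42,.38,.34,.3,.26,.22,.18,.14,.1,.06,.03,0,-.02]:
    c,s=np.cos(th),np.sin(th); x=.648-.210*c+.010*s+.011; z=.1005+.21*s+.01*c+.017
    print(th,((x-x0)*100).round(2),(-(z-z0)*100).round(2),z.round(4))
E
```

```text
0.96 -0.74 4.13 0.2953
0.936 -1.16 4.4 0.2925
0.9 -1.79 4.83 0.2882
0.86 -2.46 5.34 0.2832
0.82 -3.11 5.87 0.2779
0.78 -3.74 6.42 0.2723
0.74 -4.35 7.01 0.2665
0.7 -4.93 7.61 0.2604
0.66 -5.49 8.24 0.2542
0.62 -6.03 8.89 0.2477
0.58 -6.53 9.56 0.2409
0.54 -7.01 10.25 0.234
0.5 -7.47 10.96 0.227
0.46 -7.89 11.69 0.2197
0.42 -8.28 12.43 0.2123
0.38 -8.65 13.19 0.2047
0.34 -8.98 13.96 0.197
0.3 -9.28 14.74 0.1891
0.26 -9.55 15.54 0.1812
0.22 -9.79 16.35 0.1731
0.18 -10.0 17.16 0.1649
0.14 -10.17 17.98 0.1567
0.1 -10.31 18.81 0.1484
0.06 -10.42 19.65 0.1401
0.03 -10.48 20.27 0.1338
0 -10.52 20.9 0.1275
-0.02 -10.53 21.32 0.1233
```

```bash
python3 -m handwheel '[-0.2,1.5,-0.2,0,0,0,0, -0.4,2.6,-0.2,0,0,0,0, -0.6,3.4,-0.2,0,0,0,0, -0.8,4.0,-0.2,0,0,0,0, -1.16,4.4,-0.2,0,0,0,0, -1.5,4.6,-0.2,0,0,0,0, -1.79,4.83,-0.2,0,0,0,0, -1.79,4.83,-0.2,0,0,0,0]'
python3 - <<'E'
from h import *
for n in ('side','wrist'): 
    s=snap(n,n+'2.png')
im=cv2.imread('pics/side2.png');cv2.imwrite('pics/side2c.png',cv2.resize(im[130:290,260:430],None,fx=3.5,fy=3.5,interpolation=3))
s=manip.sense();p=s['tcp_pos'];print(s['t'],p,s['force'],p[:2]@[.9648,.263],p[:2]@[-.263,.9648])
E
```

```text
t: 2.63
tcp_pos: [0.5508, 0.0216, 0.2903]
tool_rot: [0.701, 0.094, -0.094, -0.701]
force: [-0.7, -0.5, -0.1]
finger_gap: -0.001
2.7333 [0.55115763 0.02150763 0.29043192] [-0.00125978 -0.04087659 -0.5423353 ] 0.5374133825499212 -0.12420389670202765
```

View pics/side2c.png

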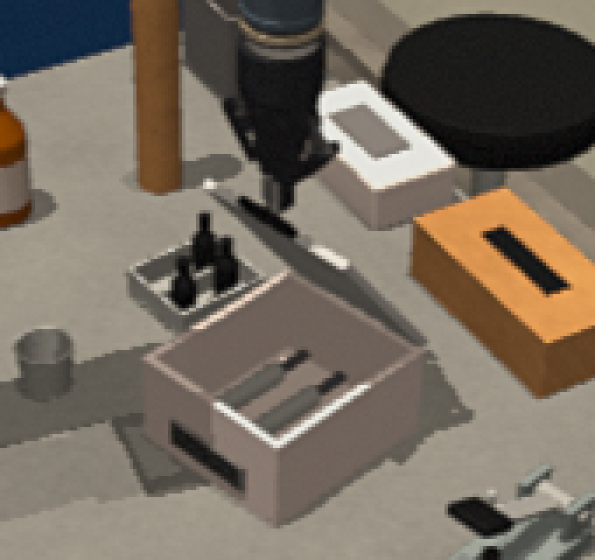

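View pics/wrist2.png

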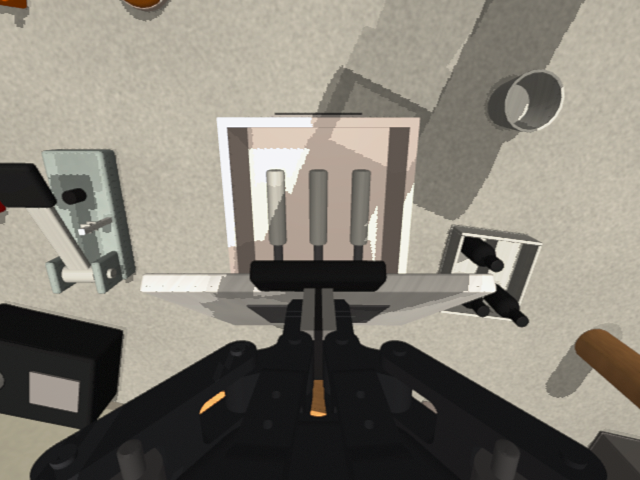

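```bash
python3 -m handwheel '[-0.4,0.37,0,0,0,0,0, -0.78,0.73,0,0,0,0,0, -1.1,1.0,0,0,0,0,0, -1.43,1.26,0,0,0,0,0, -1.74,1.53,0,0,0,0,0, -2.06,1.81,0,0,0,0,0, -2.36,2.1,0,0,0,0,0, -2.67,2.4,0,0,0,0,0, -2.96,2.7,0,0,0,0,0, -3.25,3.0,0,0,0,0,0]'
python3 - <<'E'
from h import *
s=snap('side','side3.png')
im=cv2.imread('pics/side3.png');cv2.imwrite('pics/side3c.png',cv2.resize(im[130:290,260:430],None,fx=3.5,fy=3.5,interpolation=3))
s=manip.sense();p=s['tcp_pos'];print(s['t'],p,s['force'],p[:2]@[.9648,.263],p[:2]@[-.263,.9648])
E
```

```text
t: 3.57
tcp_pos: [0.5194, 0.013, 0.2597]
tool_rot: [-0.701, -0.094, 0.094, 0.701]
force: [0.3, 0.0, 0.4]
finger_gap: 0.003
3.6167 [0.51847256 0.01307552 0.25901748] [-0.12146755 -0.37013391  0.55802341] 0.5036611845275268 -0.12374302557866326
```

View pics/side3c.png

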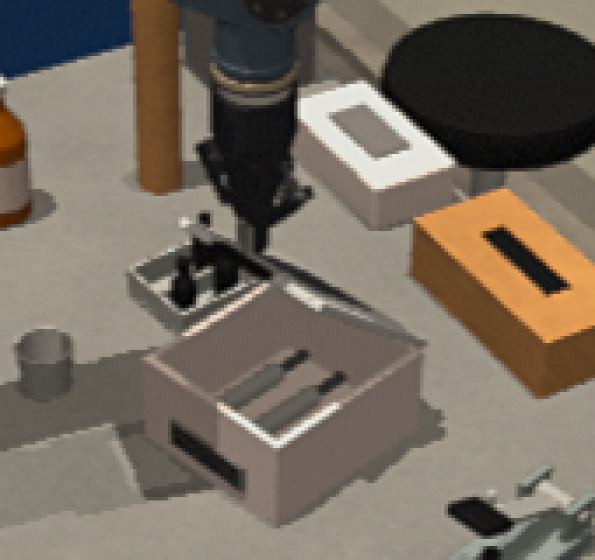

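```bash
python3 -m handwheel '[-0.44,0.49,0,0,0,0,0, -0.98,1.14,0,0,0,0,0, -1.48,1.81,0,0,0,0,0, -1.96,2.5,0,0,0,0,0, -2.42,3.21,0,0,0,0,0, -2.84,3.94,0,0,0,0,0, -3.23,4.68,0,0,0,0,0, -3.6,5.44,0,0,0,0,0, -3.93,6.21,0,0,0,0,0, -4.23,6.99,0,0,0,0,0]'
python3 - <<'E'
from h import *
s=snap('side','side4.png')
im=cv2.imread('pics/side4.png');cv2.imwrite('pics/side4c.png',cv2.resize(im[130:290,260:430],None,fx=3.5,fy=3.5,interpolation=3))
s=manip.sense();p=s['tcp_pos'];print(s['t'],p,s['force'],p[:2]@[.9648,.263],p[:2]@[-.263,.9648])
E
```

```text
t: 4.45
tcp_pos: [0.4785, 0.0019, 0.1892]
tool_rot: [-0.701, -0.094, 0.094, 0.701]
force: [-0.7, -0.8, -0.1]
finger_gap: 0.002
4.5 [0.4769401  0.00211104 0.18793634] [-0.76385381  0.11514441 -0.52199722] 0.4607070134965032 -0.12339851910606003
```

View pics/side4c.png

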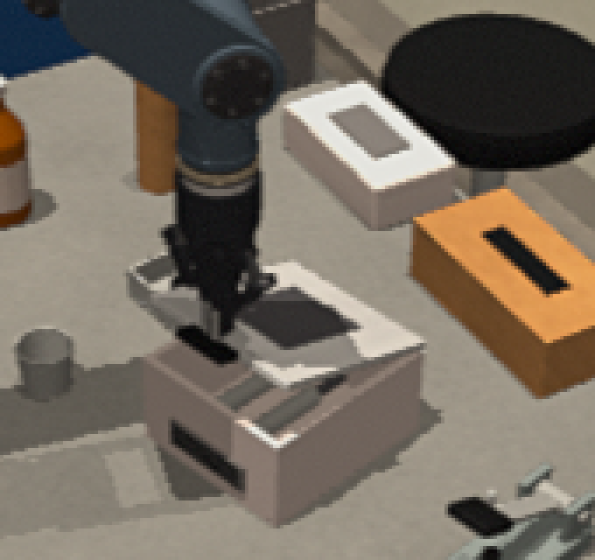

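```bash
python3 -m handwheel '[-0.2,0.65,0,0,0,0,0, -0.4,1.3,0,0,0,0,0, -0.55,1.9,0,0,0,0,0, -0.67,2.4,0,0,0,0,0, -0.77,2.9,0,0,0,0,0, -0.87,3.4,0,0,0,0,0, -0.95,3.9,0,0,0,0,0, -1.0,4.3,0,0,0,0,0, -1.07,4.7,0,0,0,0,0, -1.1,5.0,0,0,0,0,0]'
python3 -m handwheel '[0,0.25,0,0,0,0,0, -0.05,0.45,0,0,0,0,0, -0.05,0.6,0,0,0,0,0, -0.05,0.75,0,0,0,0,0, -0.05,0.9,0,0,0,0,0, -0.05,1.0,0,0,0,0,0, -0.05,1.0,0,0,0,0,0]'
python3 - <<'E'
from h import *
s=snap('side','side5.png')
im=cv2.imread('pics/side5.png');cv2.imwrite('pics/side5c.png',cv2.resize(im[130:290,260:430],None,fx=3.5,fy=3.5,interpolation=3))
s=manip.sense();p=s['tcp_pos'];print(s['t'],p,s['force'],p[:2]@[.9648,.263],p[:2]@[-.263,.9648])
E
```

```text
t: 5.33
tcp_pos: [0.4683, -0.0009, 0.1396]
tool_rot: [-0.701, -0.094, 0.094, 0.701]
force: [0.5, 0.1, 0.3]
finger_gap: 0.003
t: 5.92
tcp_pos: [0.4679, -0.0011, 0.13]
tool_rot: [-0.701, -0.094, 0.094, 0.701]
force: [-0.3, 0.5, -0.3]
finger_gap: 0.001
5.9667 [ 0.46794628 -0.00108497  0.13006387] [-0.20643191 -0.23366828  0.16105735] 0.45118922097496666 -0.12411665166057681
```

View pics/side5c.png

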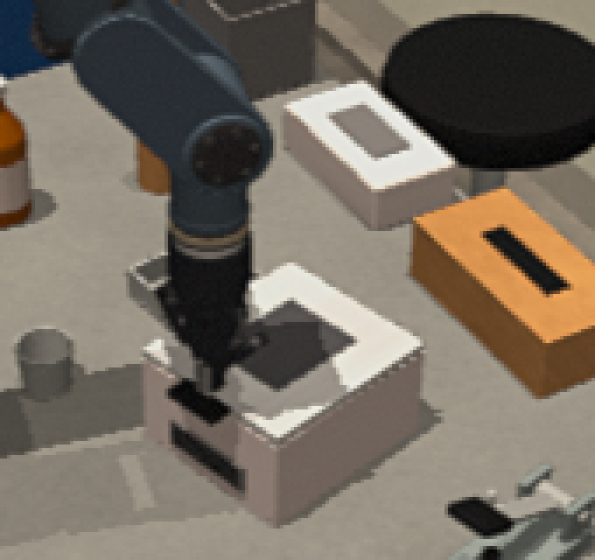

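```bash
python3 -m handwheel '[0,0.1,0,0,0,0,0, 0,0.2,0,0,0,0,0, 0,0.3,0,0,0,0,0, 0,0.3,0,0,0,0,0]'
python3 -m handwheel '[0,0.1,0,0,0,0,0, 0,0.1,0,0,0,0,0]'
python3 -m handwheel '[0,0.1,0,0,0,0,0, 0,0.1,0,0,0,0,0]'
```

```text
t: 6.3
tcp_pos: [0.468, -0.0011, 0.1275]
tool_rot: [0.701, 0.094, -0.094, -0.701]
force: [-1.1, -0.5, 4.5]
finger_gap: 0.003
t: 6.47
tcp_pos: [0.468, -0.0011, 0.1274]
tool_rot: [0.701, 0.094, -0.094, -0.701]
force: [-3.8, 0.2, 13.5]
finger_gap: 0.007
t: 6.63
tcp_pos: [0.468, -0.0011, 0.1273]
tool_rot: [0.701, 0.094, -0.094, -0.701]
force: [-5.2, -0.4, 20.5]
finger_gap: -0.0
```

The lid is seated: the TCP stopped at 0.1274 and the force rose to 20 N. Now I lift off and check the lid before going to the switch.

```bash
python3 -m handwheel '[0,-1,0,0,0,0,0, 0,-4,0,0,0,0,0, 0,-8,0,0,0,0,0, 0,-8,-3.5,0,0,0,0, 1,-8,-7.5,0,0,0,0, 2,-8,-11.5,0,0,0,0, 3,-8,-15.5,0,0,0,0, 4,-8,-19.5,0,0,0,0, 5,-8,-23.5,0,0,0,0, 5.6,-8,-27.9,0,0,0,0]'
python3 -m handwheel '[0,0,0,0,0,0,0, 0,0,0,0,0,0,0]'
python3 - <<'E'
from h import *
s=snap('side','side6.png')
im=cv2.imread('pics/side6.png');cv2.imwrite('pics/side6c.png',cv2.resize(im[150:320,280:450],None,fx=3.4,fy=3.4,interpolation=3))
s=snap('top','top6.png');W=world(s);P=W[185:265,265:340].reshape(-1,3)
ex=np.array([.9648,.263]);ey=np.array([-.263,.9648])
a=P[:,:2]@ex;b=P[:,:2]@ey
m=(a>.45)&(a<.645)&(abs(b+.124)<.085)&(P[:,2]>.05)&(P[:,2]<.13)
A=np.c_[a[m],b[m],np.ones(m.sum())];c=np.linalg.lstsq(A,P[m,2],rcond=None)[0];print(m.sum(),'lid slope',c,P[m,2].mean())
s=manip.sense();p=s['tcp_pos'];print(s['t'],p,s['force'])
E
```

```text
t: 7.47
tcp_pos: [0.5953, -0.2545, 0.2049]
tool_rot: [-0.701, -0.094, 0.094, 0.701]
force: [-0.4, 0.1, -0.5]
finger_gap: -0.001
t: 7.63
tcp_pos: [0.5946, -0.2554, 0.2043]
tool_rot: [0.701, 0.093, -0.093, -0.701]
force: [-0.5, -0.1, -0.7]
finger_gap: -0.001
3778 lid slope [-0.00272196  0.00129487  0.11181459] 0.1101179149753194
7.7333 [ 0.59325903 -0.25211697  0.20430732] [-0.61360766  0.45159243 -0.90637152]
```

View pics/side6c.png

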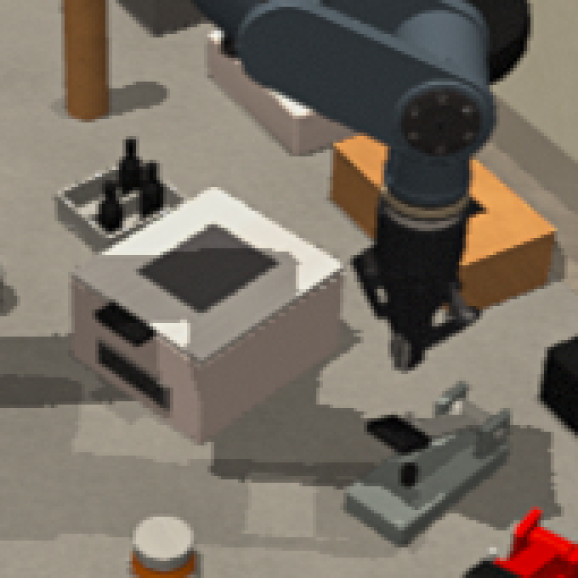

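The lid is flat: its slope is −0.003 and its mean height is 110 mm. The fingertips hang above the grey pad. Next I descend onto it.

```bash
python3 -m handwheel '[0,2,-0.1,0,0,0,0, 0,4,-0.2,0,0,0,0, 0,5.5,-0.2,0,0,0,0, 0,6.2,-0.2,0,0,0,0, 0,6.2,-0.2,0,0,0,0, 0,6.2,-0.2,0,0,0,0]'
python3 - <<'E'
from h import *
s=snap('wrist','wrist7.png')
s=snap('side','side7.png')
im=cv2.imread('pics/side7.png');cv2.imwrite('pics/side7c.png',cv2.resize(im[220:320,350:450],None,fx=5.8,fy=5.8,interpolation=3))
s=manip.sense();p=s['tcp_pos'];print(s['t'],p,s['force'])
E
```

```text
t: 8.23
tcp_pos: [0.5946, -0.2538, 0.1433]
tool_rot: [-0.701, -0.094, 0.094, 0.701]
force: [0.8, 0.3, 0.8]
finger_gap: 0.001
8.3333 [ 0.59543581 -0.25473567  0.14441891] [0.26668178 0.37184829 0.53230651]
```

View pics/wrist7.png

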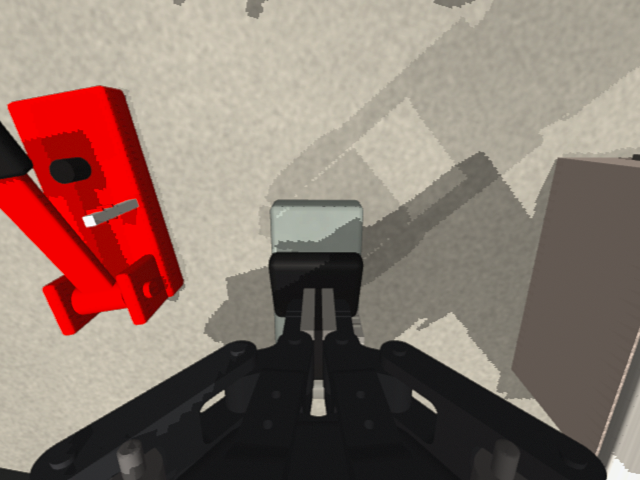

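View pics/side7c.png

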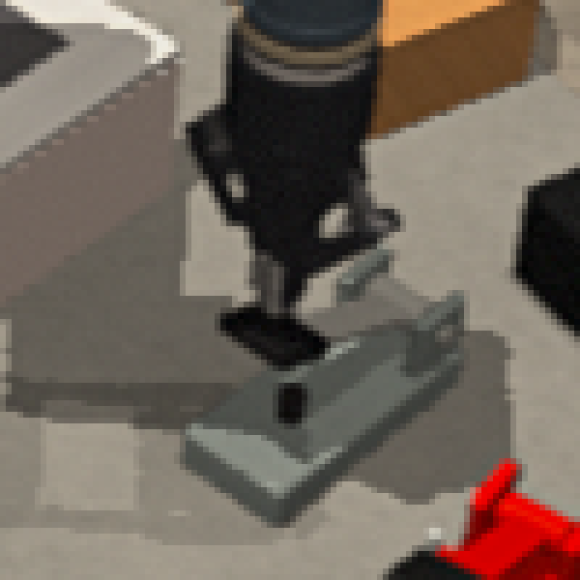

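The fingertips are centred over the pad at about (318,290), clear by roughly 15 mm. Now I press slowly.

```bash
python3 -m handwheel '[0,1,0,0,0,0,0, 0,1.6,0,0,0,0,0, 0,2.0,0,0,0,0,0, 0,2.4,0,0,0,0,0, 0,2.7,0,0,0,0,0, 0,3.0,0,0,0,0,0, 0,3.3,0,0,0,0,0, 0,3.3,0,0,0,0,0]'
```

```text
t: 9.0
tcp_pos: [0.5945, -0.2553, 0.1101]
tool_rot: [0.701, 0.094, -0.094, -0.701]
force: [-1.6, -1.0, 6.0]
finger_gap: -0.0
```

```bash
python3 -m handwheel '[0,0.3,0,0,0,0,0, 0,0.6,0,0,0,0,0, 0,0.85,0,0,0,0,0, 0,0.85,0,0,0,0,0, 0,0.85,0,0,0,0,0]'
python3 - <<'E'
from h import *
s=snap('wrist','wrist8.png')
s=snap('top','top8.png')
s=snap('side','side8.png')
im=cv2.imread('pics/side8.png');cv2.imwrite('pics/side8c.png',cv2.resize(im[220:320,350:450],None,fx=5.8,fy=5.8,interpolation=3))
np.set_printoptions(precision=4,suppress=True)
W=world(np.load('pics/side8.npz'))
fr=s['frame'].astype(int);c=np.array([.646,-.2407]);ex=np.array([.962,.273]);ey=np.array([-.273,.962])
a=(W[...,:2]-c)@ex;b=(W[...,:2]-c)@ey
m=(a>-.095)&(a<-.02)&(abs(b)<.03)&(W[...,2]>.04)&(W[...,2]<.13)
v,u=np.where(m)
for i in range(0,len(v),max(1,len(v)//40)):print(v[i],u[i],a[v[i],u[i]].round(3),b[v[i],u[i]].round(3),W[v[i],u[i],2].round(3),fr[v[i],u[i]].sum())
s=manip.sense();p=s['tcp_pos'];print(s['t'],p,s['force'])
E
```

```text
t: 9.42
tcp_pos: [0.5943, -0.2555, 0.1022]
tool_rot: [0.701, 0.093, -0.094, -0.701]
force: [-2.3, -0.3, 8.0]
finger_gap: -0.003
269 388 -0.064 0.026 0.128 310
273 393 -0.067 0.004 0.128 88
275 392 -0.062 0.011 0.112 181
275 399 -0.063 -0.016 0.13 57
276 397 -0.07 -0.014 0.129 131
277 395 -0.065 -0.003 0.115 186
278 391 -0.062 0.013 0.097 210
278 397 -0.054 -0.003 0.103 179
279 391 -0.052 0.02 0.081 107
279 397 -0.057 -0.006 0.102 149
280 390 -0.058 0.019 0.081 39
280 396 -0.065 -0.008 0.106 220
281 387 -0.073 0.019 0.088 127
281 393 -0.063 0.004 0.092 195
281 399 -0.054 -0.012 0.096 55
282 386 -0.079 0.018 0.089 65
282 392 -0.068 0.003 0.091 104
282 398 -0.064 -0.016 0.102 54
282 404 -0.025 -0.01 0.07 321
283 388 -0.076 0.012 0.086 32
283 394 -0.071 -0.006 0.096 154
283 400 -0.038 -0.005 0.071 50
284 384 -0.081 0.024 0.077 212
284 390 -0.076 0.004 0.087 74
284 396 -0.061 -0.007 0.085 167
284 402 -0.046 -0.018 0.082 46
285 388 -0.082 0.007 0.086 55
285 394 -0.065 -0.003 0.081 46
285 400 -0.055 -0.018 0.084 30
286 388 -0.086 0.003 0.087 55
286 394 -0.069 -0.006 0.082 67
286 400 -0.057 -0.02 0.083 56
287 390 -0.085 -0.003 0.086 50
287 396 -0.073 -0.016 0.087 70
287 402 -0.056 -0.027 0.082 42
288 393 -0.082 -0.013 0.087 73
288 399 -0.064 -0.022 0.08 56
289 393 -0.085 -0.015 0.086 50
289 399 -0.066 -0.024 0.079 30
290 395 -0.085 -0.023 0.087 50
291 396 -0.079 -0.022 0.078 76
9.5667 [ 0.5943 -0.2555  0.1024] [-2.7065 -0.7104  7.6666]
```

View pics/side8c.png

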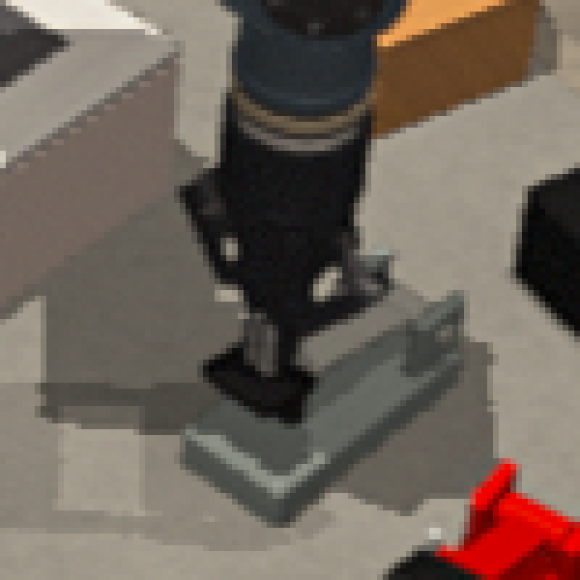

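View pics/wrist8.png

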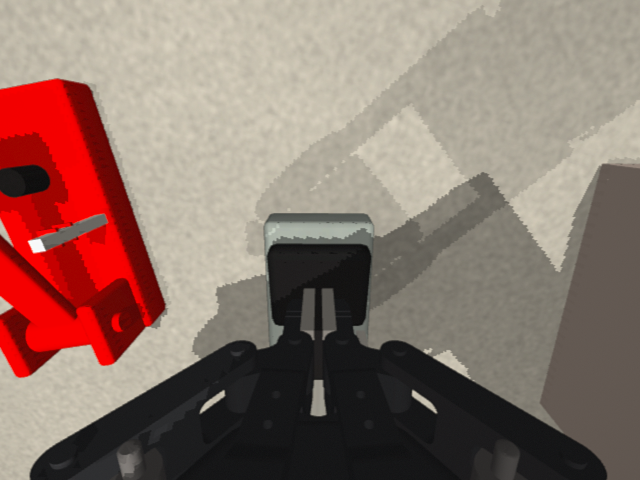

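Three checks agree on half travel: the pad centre is at about 84 mm in depth, the TCP is at 0.1023 (tip at 85 mm), and the force is 7.7 N. Holding there.

```bash
for i in 1 2 3; do python3 -m handwheel '[0,0,0,0,0,0,0, 0,0,0,0,0,0,0, 0,0,0,0,0,0,0, 0,0,0,0,0,0,0, 0,0,0,0,0,0,0, 0,0,0,0,0,0,0, 0,0,0,0,0,0,0, 0,0,0,0,0,0,0, 0,0,0,0,0,0,0, 0,0,0,0,0,0,0]'; done
python3 - <<'E'
from h import *
s=snap('top','top9.png');W=world(s);P=W[185:265,265:340].reshape(-1,3)
a=P[:,:2]@[.9648,.263];b=P[:,:2]@[-.263,.9648]
m=(a>.45)&(a<.645)&(abs(b+.124)<.085)&(P[:,2]>.05)&(P[:,2]<.13)
print(np.linalg.lstsq(np.c_[a[m],b[m],np.ones(m.sum())],P[m,2],rcond=None)[0],P[m,2].mean())
s=snap('wrist','wrist9.png');W=world(s)
c=np.array([.646,-.2407]);a=(W[...,:2]-c)@[.962,.273];b=(W[...,:2]-c)@[-.273,.962]
m=(s['frame'].astype(int).sum(2)<130)&(a>-.1)&(a<-.06)&(abs(b)<.022)&(W[...,2]>.05)&(W[...,2]<.11);m[:240]=0;m[288:]=0
k=np.linalg.lstsq(np.c_[a[m],np.ones(m.sum())],W[m][:,2],rcond=None)[0];print('pad slope',k,'z at -.061',k@[-.061,1],m.sum(), 'lever',.40-np.arctan(-k[0]))
s=manip.sense();print(s['t'],s['tcp_pos'],s['force'])
E
```

```text
t: 10.4
tcp_pos: [0.5943, -0.2555, 0.1024]
tool_rot: [0.701, 0.094, -0.094, -0.701]
force: [-3.2, -1.5, 8.7]
finger_gap: 0.001
t: 11.23
tcp_pos: [0.5943, -0.2555, 0.1024]
tool_rot: [0.701, 0.094, -0.094, -0.701]
force: [-3.2, -0.4, 8.2]
finger_gap: -0.003
t: 12.07
tcp_pos: [0.5943, -0.2554, 0.1024]
tool_rot: [0.701, 0.094, -0.094, -0.701]
force: [-2.6, -1.1, 8.0]
finger_gap: 0.0
[-0.00667586 -0.00544277  0.11345659] 0.11013961441128105
pad slope [0.02792965 0.08951013] z at -.061 0.0878064188010047 4208 lever 0.42792238932132987
12.1667 [ 0.59433099 -0.25547821  0.10243957] [-3.30941061 -0.46937822  7.61386745]
```

View pics/top9.png

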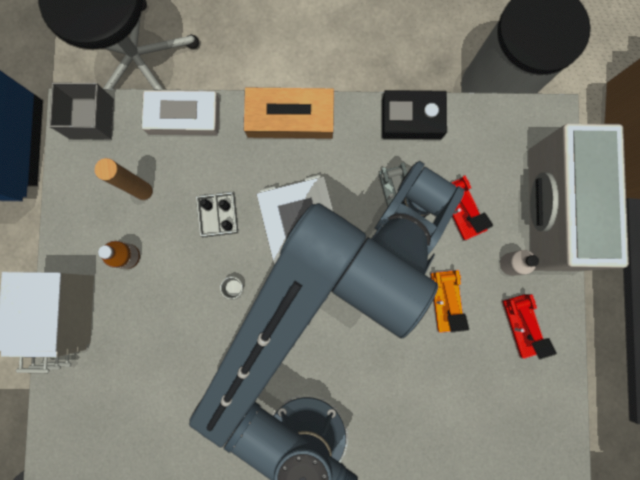

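The pad slope fit disagrees with the heights, since it would put the lever at 0.43. I'll check that before handing in.

```bash
python3 - <<'E'
from h import *
s=np.load('pics/wrist9.npz');W=world(s)
c=np.array([.646,-.2407]);a=(W[...,:2]-c)@[.962,.273]
for v in range(210,330,5):
  r=slice(278,296);print(v,np.median(a[v,r]).round(4),np.median(W[v,r,2]).round(4),s['frame'][v,287].sum(), '|',np.median(W[v,350:368,2]).round(4))
W=world(np.load('pics/side8.npz'));fr=np.load('pics/side8.npz')['frame'].astype(int)
a=(W[...,:2]-c)@[.962,.273];b=(W[...,:2]-c)@[-.273,.962]
m=(fr.sum(2)<110)&(a>-.086)&(a<-.04)&(abs(b)<.026)&(W[...,2]>.05)&(W[...,2]<.092)
k=np.polyfit(a[m],W[m][:,2],1);print(k,m.sum(),np.polyval(k,-.061))
E
```

```text
210 -0.0796 0.0002 506 | 0.0005
215 -0.0789 0.0119 249 | 0.0111
220 -0.079 0.0248 278 | 0.0238
225 -0.0766 0.0276 491 | 0.0275
230 -0.0735 0.0286 520 | 0.0284
235 -0.0702 0.0283 526 | 0.0283
240 -0.067 0.0285 318 | 0.0287
245 -0.0828 0.0832 50 | 0.0826
250 -0.0817 0.0867 80 | 0.0865
255 -0.08 0.0887 99 | 0.0886
260 -0.0777 0.0891 94 | 0.0888
265 -0.0751 0.0886 94 | 0.0885
270 -0.0725 0.0881 93 | 0.0878
275 -0.0699 0.0878 92 | 0.0873
280 -0.0672 0.0875 90 | 0.0868
285 -0.0642 0.0866 94 | 0.0865
290 -0.0614 0.0862 93 | 0.0861
295 -0.0585 0.0856 61 | 0.0856
300 -0.0557 0.0854 58 | 0.0848
305 -0.0562 0.0911 62 | 0.0842
310 -0.0597 0.1015 85 | 0.0835
315 -0.0599 0.1059 75 | 0.0828
320 -0.0599 0.1097 68 | 0.0818
325 -0.0601 0.1137 70 | 0.0545
[-0.16285391  0.07263763] 113 0.08257171482371503
```

The bad fit had included the pad's rounded front edge. The clean rows give a slope of −0.17, so the lever is at about 0.23 rad, with the pad centre at about 86 mm (83 mm from the side camera). That is half travel.

```bash
python3 -c "
from station import manip
print(manip.sign_off())"
```

```text
the job is handed in; nothing more can be done
None
```

The job is handed in: the lid is shut and the arm is still holding the grey switch's lever at half travel.

- **Lid:** I lowered it with closed fingertips along its arc, in about 4 s, until it seated; the force rose from about 0 to 20 N as I pressed to confirm it. The last depth check shows it flat, with a slope under 0.01 and a mean height of 110 mm.
- **Lever:** I pressed the pad only after the lid was shut, and held it still for about 2.7 s before handing in at t ≈ 12.2 s. The force upward on the tool was about 8 N. The pad centre was at about 86 mm from the wrist camera and 83 mm from the side camera, which puts the lever at about 0.23 rad.
- **One check disagreed:** an automatic slope fit of the pad gave 0.43 rad, which would be past the trip point. It had included the pad's rounded front edge. The rows on the flat top, the pad height and the force all agree on half travel.
- **Bystanders:** the bottles, cup, film roll and the look-alike switches stand where they were in the last top picture. The arm hid the jar there, but it was in place in the earlier side view and the gripper never went near it.

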